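# Pack two sample bottles and shut the transport case

## Task

Get the transport case ready to go: lay the square sample bottle from the steel stand in the free pair of cradles, lay down the bottle that leans out over the case's front rim so that it too sits fully in its own cradles, and then close the lid fully. Lower the bottles into place rather than dropping them, only bring the lid down once nothing stands above the rim, and leave the other things on the bench where they are.

Things in the scene. Friction and masses are not known exactly. Their poses are not given: they have to be found in the camera images.
- case: Open-topped grey case, fixed to the bench: 176 (x) x 220 (y) x 64 mm high outside, walls and floor 6 mm. Origin at the centre of its underside; its front, towards the robot, is -x; the lid is hinged on the +x side. Inside are two places for bottles, side by side, each a pair of white cradles; a bottle lies along x. A thin grey card on the case's floor does not matter.
- place_left (a point): Where the centre of a bottle lying in the case's left place belongs: x = 0, y = +47 mm, 32 mm above the case's underside (bottle's top 12 mm below the rim). It may shift 12 mm either way along x, either end to the front. Cradles at x = -40 and +40 mm: rests 10 mm wide, 12 mm above the underside, between flared cheeks 43 mm apart at the foot, 54 mm at the top (27 mm up).
- place_right (a point): The same for the right place, y = -47 mm. One place holds leaning bottle B, the other is free (which one varies).
- lid (a joint): Lid angle in rad: 0 closed, 1.57 upright, 1.75 the stop; starts at 1.42 to 1.62. The hinge is stiff (0.45 N m of friction, lid 0.35 kg): the lid stays where it is left and must be moved all the way, with 1 to 4 N near its free edge. There is no catch.
- lid_hinge (a point): Middle of the hinge axis, 88 mm to +x of the case's centre, 64.5 mm above its underside; the axis runs along the case's y. The point turns with the lid. The lid is a clear plate in a grey frame, 176 mm from axis to free edge, 220 mm wide, 8 mm thick; its inner face lies in the plane through the axis.
- lid_tab (a point): Centre of the tab in the middle of the lid's free edge, 188 mm from the hinge axis: 60 mm wide, 10 mm thick, it juts 25 mm beyond the edge. With the lid open it points up, about 0.25 m above the bench; closed, it overhangs the case's front.
- stand: Steel stand fixed to the bench: base 130 x 80 x 8 mm, origin at the centre of its underside; two cradles at x = -40 and +40 mm, shaped like the case's, their rests 34 mm above the bench. Bottle A starts on it, lengthwise along x. Case and stand may change sides.
- bottle_a: Sample bottle A, lying level on the stand, centre 54 mm above the bench. 140 mm long, 40 x 40 mm white square body (114 mm) with a round grey screw cap 40 mm across (26 mm) at its -x end. Rigid, 0.15 to 0.31 kg. Origin at its centre, 20 mm above the face it lies on; x along its length.
- bottle_b: Sample bottle B, like A, but in the case and leaning: cap end on the front rim, jutting some 40 mm above it, base end on the case's floor; slopes by 0.485 rad, x axis pointing down and away from the front, within 0.06 rad of the case's x. Origin and size as A.
- jar: Bystander: squat jar, 42 mm across, 50 mm high, between the case and the stand. Origin at its underside.
- wash_bottle: Bystander: white bottle, 68 mm across, 150 mm high, to the robot's right. Origin at its underside.
- tip_box: Bystander: pipette-tip box, blue with a clear top, 85 x 120 x 55 mm, to the left. Origin at its underside.
- dish: Bystander: steel bowl, 100 mm across, 25 mm high, front left. Origin at its underside.
- spatula: Bystander: lab spatula with a black handle lying on the bench, front right.
- beaker: Bystander: white cup, 70 mm across, 90 mm high, left, beyond the tip box. Origin at its underside.
Things that resemble listed ones, but are neither listed nor needed, are in the scene too. Leave any turquoise look-alike of the bottle_b alone. Leave any purple look-alike of the bottle_a alone.

How it is judged:
On the way:
1. with the lid still open, both bottles lie in their cradles, one in each place, below the rim (((y of bottle_a in the frame of case between 0.039 and 0.055 m and z of bottle_a in the frame of case between 0.026 and 0.037 m and x of bottle_a in the frame of case between -0.015 and 0.015 m and angle between the x axis of each of bottle_a, bottle_b and the x axis of case, either way round below 0.12 rad and y of bottle_b in the frame of case between -0.055 and -0.039 m and z of bottle_b in the frame of case between 0.026 and 0.037 m and x of bottle_b in the frame of case between -0.015 and 0.015 m) or (y of bottle_a in the frame of case between -0.055 and -0.039 m and z of bottle_a in the frame of case between 0.026 and 0.037 m and x of bottle_a in the frame of case between -0.015 and 0.015 m and angle between the x axis of each of bottle_a, bottle_b and the x axis of case, either way round below 0.12 rad and y of bottle_b in the frame of case between 0.039 and 0.055 m and z of bottle_b in the frame of case between 0.026 and 0.037 m and x of bottle_b in the frame of case between -0.015 and 0.015 m)) and value of joint lid above 0.5 rad), for 0.2 s.
At the end, for the whole second after the job is handed in: Both bottles lie at rest in the case, one in each place: centre within 8 mm of the place's middle line, within 15 mm of the case's centre lengthwise, 26 to 37 mm above the case's underside, lengthwise within 0.12 rad of the case's x; the lid is closed to under 0.04 rad (((y of bottle_a in the frame of case between 0.039 and 0.055 m and z of bottle_a in the frame of case between 0.026 and 0.037 m and x of bottle_a in the frame of case between -0.015 and 0.015 m and angle between the x axis of each of bottle_a, bottle_b and the x axis of case, either way round below 0.12 rad and y of bottle_b in the frame of case between -0.055 and -0.039 m and z of bottle_b in the frame of case between 0.026 and 0.037 m and x of bottle_b in the frame of case between -0.015 and 0.015 m) or (y of bottle_a in the frame of case between -0.055 and -0.039 m and z of bottle_a in the frame of case between 0.026 and 0.037 m and x of bottle_a in the frame of case between -0.015 and 0.015 m and angle between the x axis of each of bottle_a, bottle_b and the x axis of case, either way round below 0.12 rad and y of bottle_b in the frame of case between 0.039 and 0.055 m and z of bottle_b in the frame of case between 0.026 and 0.037 m and x of bottle_b in the frame of case between -0.015 and 0.015 m)) and value of joint lid below 0.04 rad and linear speed of each of bottle_a, bottle_b below 0.02 m/s); the robot touches nothing.
It fails at once if a bystander (jar, wash bottle, tip box, dish, spatula or beaker) is moved by more than 40 mm (distance of any of jar, wash_bottle, tip_box, dish, spatula, beaker from where it was at the start of the episode above 0.04 m).
It fails at once if bottle A falls or flies (over 0.9 m/s while the fingers do not hold it) (linear speed of bottle_a above 0.9 m/s and contact force between the fingers and bottle_a below 0.2 N).
It fails at once if bottle B falls or flies (over 0.9 m/s while the fingers do not hold it) (linear speed of bottle_b above 0.9 m/s and contact force between the fingers and bottle_b below 0.2 N).
It fails at once if the lid is lowered (under 0.35 rad) while a bottle does not yet lie in its cradles (value of joint lid below 0.35 rad and not ((y of bottle_a in the frame of case between 0.039 and 0.055 m and z of bottle_a in the frame of case between 0.026 and 0.037 m and x of bottle_a in the frame of case between -0.015 and 0.015 m and angle between the x axis of each of bottle_a, bottle_b and the x axis of case, either way round below 0.12 rad and y of bottle_b in the frame of case between -0.055 and -0.039 m and z of bottle_b in the frame of case between 0.026 and 0.037 m and x of bottle_b in the frame of case between -0.015 and 0.015 m) or (y of bottle_a in the frame of case between -0.055 and -0.039 m and z of bottle_a in the frame of case between 0.026 and 0.037 m and x of bottle_a in the frame of case between -0.015 and 0.015 m and angle between the x axis of each of bottle_a, bottle_b and the x axis of case, either way round below 0.12 rad and y of bottle_b in the frame of case between 0.039 and 0.055 m and z of bottle_b in the frame of case between 0.026 and 0.037 m and x of bottle_b in the frame of case between -0.015 and 0.015 m))).
It also fails if it takes over 72 s, if anything falls off the work surface, if the arm or the gripper's body presses on something with over 40 N, if the wrist force passes 120 N, or if a joint passes its speed limit or range.

## Robot

A 6-joint arm with a two-finger parallel gripper is mounted at the origin on the work surface. World frame = base frame: x ahead of the robot, y to its left, z up, the work surface at z = 0. Lengths are in m, angles in rad, forces in N, time in s.
With the tool pointing down it reaches from about 0.275 to 0.725 m from the base axis. Payload 5.6 kg.
Tool frame: the origin (TCP) lies on the centre line of the jaws, within the pads' length; the fingertips stand 22 mm ahead of it and the grasp point (between the pads) lies 3 mm ahead of it (manip.nose_length is the distance from the TCP to the fingertips, in m); x points along the fingers, z is the direction in which the jaws open and shut, and the axes are right-handed (so a half turn about x gives the same grasp; the last joint's range is limited). The gripper opens to 85 mm and grips with 20 to 120 N. Pads are 22 mm wide; open, the fingers measure 114 mm over their backs; the gripper's body (76 mm by 85 mm) begins 54 mm behind the grasp point. The pads swing forward as they close: fully open they stand 13 mm farther back than shut.
Start: joints at [1.414, 0.255, 0.108, 0, -1.424, -0.285], TCP at [0.235, 0.497, 0.253] pointing down, gripper open.
Joint ranges: [-2.95, 2.95], [-1.21, 1.97], [-1.09, 1.5], [-2.87, 1.71], [-2.94, -0.07], [-3.05, 3.05]. Speed limits (rad/s): [2.57, 2.57, 3.14, 3.14, 3.14, 3.14].

## Interface

Orientations are given as a unit quaternion [x, y, z, w].
In Python, from rig import manip, imaging, order, cut_out gives the robot as it stands.
- The arm moves only by the shell command python3 -m inch 'ROWS' [OPENING] [FORCE]. ROWS is JSON, a list that holds one entry, the list of rows, each a list of 6 numbers: the shift along the tool's x, y, z in cm, then the turn, a rotation vector about the tool's x, y, z in rad. In form: [[[dx, dy, dz, rx, ry, rz], ...]]. A call has 1 to 12 rows; each row is the pose to reach, as a shift and turn from the pose commanded when the call began, along the tool's axes at that moment; what a row does not reach only later rows make up. A row lasts 1/10 s, in which the tool goes at most 50 mm and 8.59 degrees, less where a joint would pass 70% of its speed; a pose out of reach is approached as far as the arm can. A call with a gripper value outside its range is refused whole. OPENING is the opening, from 0 (shut) to 1 (fully open), set as the call begins (- or left out, the last holds). The fingers move at their own pace and stop on an object; FORCE is the grip in N (left out, the last holds). Time passes only in rows, so rows that repeat a pose let the fingers close. It gives the time, the measured TCP pose, the force and the opening at its end, in the units of the state.
- manip.state(): the state, without advancing time (a new reading comes with each control period).
- imaging.capture(name): name is "scene" or "top" or "wrist"; returns a dict with "frame" (384x512x3 uint8, red, green, blue), "z_map" (384x512 float32, m along the optical axis (not along the pixel's ray), 0 where there is no reading), "intrinsics" (3x3 intrinsics, pixels), "k1" (the pictures are not rectified: a ray, as slopes to the right and down, at radius r is drawn at 1 + k1 r^2 times it, then the intrinsics apply), "R" (3x3) and "t" (3): a world point X has camera coordinates R X + t; the wrist camera has in their place "tool_from_camera" (4x4, takes a point from camera to tool coordinates, whose origin is the TCP and whose axes are the tool frame's). Camera axes: x right, y down, z forward; pixel columns grow to the right and rows downward; lengths in m; the calibration is good to about 2 mm. A picture is of the moment at which its call begins: read the wrist's pose just before it.
- order.close_job(): hands the job in, once; it reports no verdict.
Trained networks look in a picture, given as the dict that the camera call returned (one of the last four; its "shot" number tells which), for a name from the list of things; names that differ only in an ending like _2 or _b are one class to them, and where a whole thing is asked for, a point or a joint stands for the part that bears it (a point fixed in the world has none). Each returns a list of dicts, best first, with "confidence" (0 to 1); they miss things now and then, are a little off and sometimes report something else, mostly with a low value. They report only what shows in the picture. A call takes as long as a camera call. They do not tell look-alikes from the thing itself.
- cut_out(picture, label): "region" (384x512 bool, what is visible of it) and "rect" ([left, top, right, bottom] in pixels, round what is visible of it).
The state is a dict: "time_s": time; "joints": joint angles; "dq": joint speeds; "tau": joint torques, N m; "eef_pos": TCP position; "tcp_rot": TCP orientation; "wrist_force": force on the tool from outside, world axes, zero at the start; "ft_torque": the same for the moment, N m; "width": finger opening in m.
Only numpy, scipy, OpenCV 4.12 (cv2) and the standard library are available. Lean on these libraries where they do the work, as an engineer would, in place of code of your own. Each camera call takes 0.05 s, during which the arm holds its last target.

## Working session

There is one attempt and no reset: what is moved stays moved. The work goes in short steps, Python scripts to look and compute and a shell command to move; the robot and the scene stay as the last step left them, time stands still between calls to the robot, and variables do not carry over. Pictures are saved under pics/ and viewed, and the job is handed in when it is done.

```bash
ls; mkdir -p pics
python3 - <<'E'
from rig import manip, imaging
import cv2,numpy as np
print(manip.state(), manip.nose_length)
for n in ("scene","top"):
    p=imaging.capture(n)
    cv2.imwrite(f"pics/{n}0.png",cv2.resize(p["frame"][:,:,::-1],(800,600),interpolation=cv2.INTER_CUBIC))
    np.savez(f"{n}0.npz",**{k:v for k,v in p.items()})
    print(n,p["intrinsics"],p["k1"],p["R"],p["t"],p.get("shot"))
E
```

```text
pics
{'time_s': 0.0, 'joints': array([ 1.41360961e+00,  2.55754534e-01,  1.06988234e-01, -4.69847424e-04,
       -1.42394221e+00, -2.84599343e-01]), 'dq': array([ 0.00047283,  0.00026441,  0.00048243, -0.00275   , -0.00046113,
       -0.00135007]), 'tau': array([-2.66819115e-03, -3.86625195e+01,  2.37936080e+01,  5.36496520e+00,
       -6.08534159e-03, -5.87008202e-06]), 'eef_pos': array([0.23490535, 0.49678877, 0.2523861 ]), 'tcp_rot': array([-0.59684442, -0.37788075,  0.59798439, -0.37867867]), 'wrist_force': array([-0.1911974 , -0.15887972,  0.06202595]), 'ft_torque': array([-0.01620971,  0.0040592 , -0.00090093]), 'width': 0.0853836967777418} 0.022
scene [[372.4372932    0.         259.01146898]
 [  0.         372.4372932  191.7970461 ]
 [  0.           0.           1.        ]] -0.057138125907009056 [[-0.83711541  0.54701071 -0.00413242]
 [ 0.38452093  0.58304323 -0.71568446]
 [-0.38907769 -0.60069949 -0.69841154]] [ 0.385123   -0.12892243  1.29212389] 1
top [[444.0786502    0.         254.81822463]
 [  0.         444.0786502  189.59890585]
 [  0.           0.           1.        ]] -0.08112863550099732 [[ 0.01420649 -0.99989292 -0.00351186]
 [-0.98737803 -0.01347443 -0.15780707]
 [ 0.15774285  0.00570942 -0.98746372]] [0.008758   0.47106197 1.4141603 ] 2
```

View pics/scene0.png

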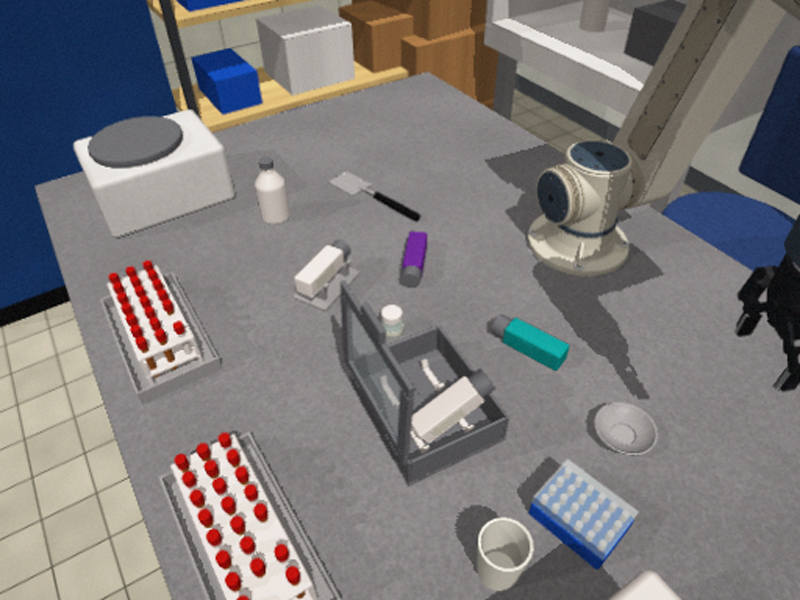

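View pics/top0.png

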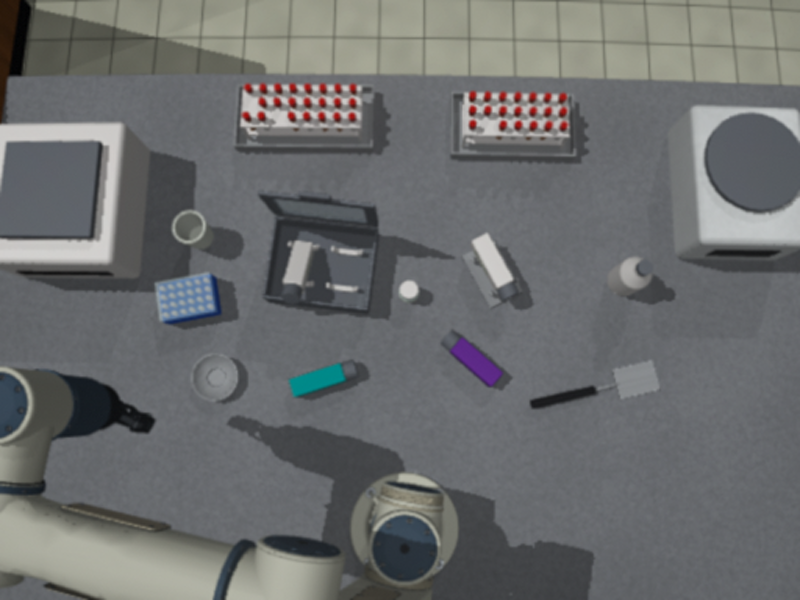

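In the top view (800x600), the candidates for bottle A are the white one on the stand (493,265) and the purple look-alike (472,358). For bottle B they are the white one leaning in the case (297,270) and the turquoise look-alike (322,378). I choose the two white ones. The free place is the right one. Next I'll measure, and check with a close crop.

```bash
cat > h.py <<'E'
import numpy as np, cv2
from scipy.spatial.transform import Rotation as Ro
def cloud(p,R=None,t=None):
    """per-pixel world points HxWx3, nan where none"""
    K=p["intrinsics"];k1=float(p["k1"]);z=p["z_map"].astype(float)
    h,w=z.shape
    u,v=np.meshgrid(np.arange(w),np.arange(h))
    pts=np.stack([u,v],-1).reshape(-1,1,2).astype(np.float64)
    d=np.array([k1,0,0,0,0],float)
    n=cv2.undistortPointsIter(pts,K,d,None,None,(3,40,1e-10)).reshape(h,w,2)
    c=np.dstack([n*z[...,None],z]); c[z<=0]=np.nan
    if R is None: R,t=np.array(p["R"]),np.array(p["t"])
    return (c-t)@R   # R^T (c - t)
def wrist_cloud(p,s):
    T=np.array(p["tool_from_camera"]);Rt=Ro.from_quat(s["tcp_rot"]).as_matrix()
    Rw=Rt@T[:3,:3]; tw=Rt@T[:3,3]+np.array(s["eef_pos"])
    return cloud(p,Rw.T,-Rw.T@tw)
def proj(p,X,R=None,t=None):
    if R is None: R,t=np.array(p["R"]),np.array(p["t"])
    return cv2.projectPoints(np.asarray(X,float).reshape(-1,1,3),cv2.Rodrigues(R)[0],t,p["intrinsics"],np.array([p["k1"],0,0,0,0],float))[0].reshape(-1,2)
def wproj(p,s,X):
    T=np.array(p["tool_from_camera"]);Rt=Ro.from_quat(s["tcp_rot"]).as_matrix()
    Rw=Rt@T[:3,:3]; tw=Rt@T[:3,3]+np.array(s["eef_pos"])
    return proj(p,X,Rw.T,-Rw.T@tw)
E
python3 - <<'E'
from h import *
p=dict(np.load("top0.npz")); C=cloud(p)
f=p["frame"]
s=512/800
def box(x0,y0,x1,y1): return slice(int(y0*s),int(y1*s)),slice(int(x0*s),int(x1*s))
b=box(460,225,530,310); c=C[b]; col=f[b].astype(int)
m=(c[...,2]>0.066)
q=c[m]; print("A top pts",len(q),np.nanmedian(q,0),np.nanpercentile(q[:,2],[5,50,95]))
r=cv2.minAreaRect(q[:,:2].astype(np.float32)); print(r)
b=box(255,185,390,320); c=C[b]; 
for lo,hi in((0.058,0.07),(0.07,0.12),(0.12,0.3)):
    q=c[(c[...,2]>lo)&(c[...,2]<hi)]; print(lo,len(q),q.min(0),q.max(0),cv2.minAreaRect(q[:,:2].astype(np.float32)))
q=C[box(430,320,700,420)].reshape(-1,3); print("bench z",np.nanmedian(q[:,2]))
im=cv2.resize(f[box(240,170,550,330)][:,:,::-1],None,fx=4,fy=4,interpolation=cv2.INTER_CUBIC); cv2.imwrite("pics/crop0.png",im[:600,:800])
E
```

```text
A top pts 507 [ 0.53557361 -0.18023731  0.07322799] [0.06801339 0.07322799 0.07841833]
((0.5332735776901245, -0.18194904923439026), (0.13981501758098602, 0.041492339223623276), 28.553783416748047)
0.058 544 [0.43864014 0.06219897 0.05800335] [0.63643418 0.29457313 0.06998618] ((0.5379924178123474, 0.17826378345489502), (0.21798716485500336, 0.17793689668178558), 83.68621063232422)
0.07 586 [0.44809557 0.06086271 0.07003104] [0.63672886 0.2899493  0.11990607] ((0.5358904004096985, 0.1779281497001648), (0.2174685299396515, 0.18592669069766998), 84.26392364501953)
0.12 844 [0.60452145 0.06049944 0.12024103] [0.63427269 0.27879796 0.27056892] ((0.6201254725456238, 0.16998107731342316), (0.21856190264225006, 0.01402759924530983), 85.1241455078125)
bench z 0.0007552248843553395
```

View pics/crop0.png

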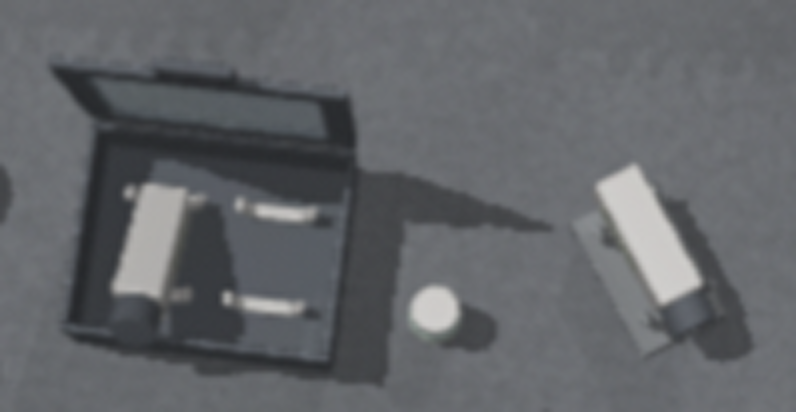

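The crop shows a white body with a grey cap on the steel stand, and the leaning white bottle in the case's left place. The right place is empty and the jar stands between case and stand. Next I'll set up a planning helper and go for a wrist look.

```bash
cat >> h.py <<'E'
def down(yaw_jaw,pitch=0.,):
    """tool R: x down, z (jaw) horizontal at angle yaw_jaw; then rotated about world jaw axis by pitch"""
    z=np.array([np.cos(yaw_jaw),np.sin(yaw_jaw),0]);x=np.array([0,0,-1.]);y=np.cross(z,x)
    return Ro.from_rotvec(pitch*z).as_matrix()@np.column_stack([x,y,z])
def delta(s,pos,R):
    Rc=Ro.from_quat(s["tcp_rot"]).as_matrix()
    d=Rc.T@(np.array(pos)-s["eef_pos"])*100; r=Ro.from_matrix(Rc.T@R).as_rotvec()
    print("row",np.round(d,2),np.round(r,3),"rows>=",max(np.linalg.norm(d)/5,np.linalg.norm(r)/.15).round(1))
E
python3 - <<'E'
from h import *
from rig import manip,imaging
s=manip.state(); print(Ro.from_quat(s["tcp_rot"]).as_matrix().round(3))
p=imaging.capture("wrist"); print(np.array(p["tool_from_camera"]).round(4),p["intrinsics"][0,0],p["k1"])
for sg in(1,-1):
    delta(s,[0.42,0.17,0.33],down(sg*np.pi/2-0.1))
E
```

```text
[[-0.001  0.904 -0.428]
 [-0.002 -0.428 -0.904]
 [-1.     0.     0.002]]
[[-1.000e-04 -2.833e-01  9.590e-01 -1.212e-01]
 [-1.200e-03 -9.590e-01 -2.833e-01  7.160e-02]
 [ 1.000e+00 -1.200e-03 -2.000e-04 -5.000e-04]
 [ 0.000e+00  0.000e+00  0.000e+00  1.000e+00]] 339.90187923579595 -0.053384955223123615
row [-7.71 30.7  21.65] [ 2.8e+00  0.0e+00 -2.0e-03] rows>= 18.7
row [-7.71 30.7  21.65] [-0.342  0.002  0.   ] rows>= 7.7
```

Run:
```python
from h import *
from rig import manip
s=manip.state()
delta(s,[0.45,0.16,0.36],down(np.pi/2-0.1))
```

```text
row [-10.7   33.84  21.28] [ 2.8e+00  0.0e+00 -2.0e-03] rows>= 18.7
```

```bash
python3 -m inch '[[[-10.7,33.8,21.3,2.8,0,0],[-10.7,33.8,21.3,2.8,0,0],[-10.7,33.8,21.3,2.8,0,0],[-10.7,33.8,21.3,2.8,0,0],[-10.7,33.8,21.3,2.8,0,0],[-10.7,33.8,21.3,2.8,0,0],[-10.7,33.8,21.3,2.8,0,0],[-10.7,33.8,21.3,2.8,0,0],[-10.7,33.8,21.3,2.8,0,0],[-10.7,33.8,21.3,2.8,0,0],[-10.7,33.8,21.3,2.8,0,0],[-10.7,33.8,21.3,2.8,0,0]]]' 0.7
python3 - <<'E'
from h import *
from rig import manip
s=manip.state();print(s["joints"])
delta(s,[0.45,0.16,0.36],down(np.pi/2-0.1))
E
```

```text
time_s: 1.35
eef_pos: [0.4496, 0.1598, 0.3599]
tcp_rot: [-0.667, 0.235, 0.667, 0.235]
wrist_force: [0.9, 0.4, 0.4]
width: 0.0595
[ 6.70841193e-01  1.00795682e-01  1.85287851e-01 -2.67857835e-04
 -1.65598816e+00 -1.34878907e+00]
row [-0.01 -0.04 -0.02] [ 0.993  0.    -0.001] rows>= 6.6
```

```bash
python3 -m inch '[[[0,0,0,0.99,0,0],[0,0,0,0.99,0,0],[0,0,0,0.99,0,0],[0,0,0,0.99,0,0],[0,0,0,0.99,0,0],[0,0,0,0.99,0,0],[0,0,0,0.99,0,0],[0,0,0,0.99,0,0]]]'
python3 - <<'E'
from h import *
from rig import manip,imaging
s=manip.state();print(s["joints"])
p=imaging.capture("wrist")
np.savez("w1.npz",s_eef=s["eef_pos"],s_rot=s["tcp_rot"],**p)
cv2.imwrite("pics/w1.png",cv2.resize(p["frame"][:,:,::-1],(800,600),interpolation=cv2.INTER_CUBIC))
C=wrist_cloud(p,s); np.save("w1c.npy",C)
print(np.nanpercentile(C[...,2],[1,20,50]))
E
```

```text
time_s: 2.15
eef_pos: [0.4495, 0.1601, 0.36]
tcp_rot: [-0.477, 0.522, 0.477, 0.522]
wrist_force: [-0.1, 0.2, 0.5]
width: 0.0599
[ 6.71564132e-01  1.00655875e-01  1.85284090e-01 -2.20234666e-04
 -1.65601283e+00 -2.33323117e+00]
[-0.00120827  0.00039595  0.00263054]
```

View pics/w1.png

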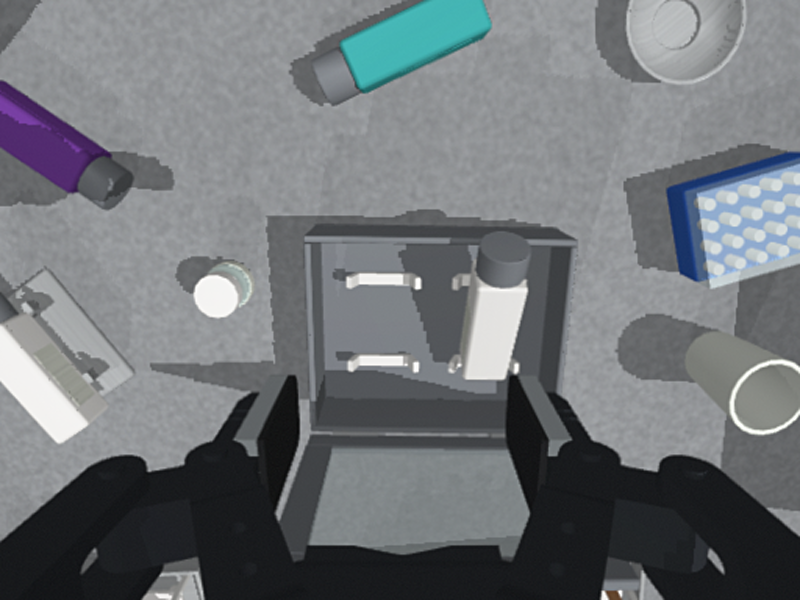

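The wrist view shows the case with its front rim from (306,238) to (577,240). The free right-hand cradles are at (383,280) and (383,360), and B is at (495,310). The jar is at (215,295). Now I'll fit the poses.

Run:
```python
from h import *
from scipy.optimize import least_squares
C=np.load("w1c.npy"); p=dict(np.load("w1.npz")); f=p["frame"].astype(int)
s=0.64
z=C[...,2]
# rim
U,V=np.meshgrid(np.arange(512),np.arange(384))
roi=(U>300*s)&(U<585*s)&(V>222*s)&(V<440*s)
dark=(f.max(-1)<150)
m=roi&(z>0.060)&(z<0.068)&dark
q=C[m]
# fit: rect outline 176x220 outer, 164x208 inner -> midline 170x214
def res(a):
    c,si=np.cos(a[2]),np.sin(a[2]); d=q[:,:2]-a[:2]; x=c*d[:,0]+si*d[:,1]; y=-si*d[:,0]+c*d[:,1]
    qx=np.abs(x)-.085; qy=np.abs(y)-.107
    out=np.hypot(np.maximum(qx,0),np.maximum(qy,0))+np.minimum(np.maximum(qx,qy),0)
    return np.maximum(np.abs(out)-.003,0)
r=least_squares(res,[.537,.178,-.1],loss="soft_l1",f_scale=.002,x_scale=.01); print("case",r.x,r.cost,len(q))
case=r.x; np.save("case.npy",case)
c,si=np.cos(case[2]),np.sin(case[2]); Rc=np.array([[c,si],[-si,c]])
loc=C.copy(); loc[...,:2]=(C[...,:2]-case[:2])@Rc.T
q=loc[m]; print("rim local", np.percentile(q[:,0],[1,50,99]),np.percentile(q[:,1],[1,50,99]),np.median(q[:,2]))
# cradles of free place (white)
w=roi&(f.min(-1)>170)
for lo,hi in((-.06,-.02),(.02,.06)):
    k=w&(loc[...,1]<0)&(loc[...,0]>lo)&(loc[...,0]<hi)&(z<.04); q=loc[k]; print("cradle",len(q),q.min(0),q.max(0),q.mean(0))
# bottle B top face
k=roi&(f.min(-1)>170)&(loc[...,1]>0.015)&(loc[...,1]<.08)&(z>.045)
q=loc[k]; n=np.linalg.svd(q-q.mean(0),full_matrices=False); print("B",len(q),q.mean(0),n[2],n[1],q.min(0),q.max(0))
k=roi&(loc[...,1]>0.01)&(loc[...,1]<.09)&(z>.072)&(loc[...,0]<-.02)
q=loc[k]; print("cap etc",q.min(0),q.max(0))
# lid
T=dict(np.load("top0.npz")); L=cloud(T).reshape(-1,3); L=L[np.isfinite(L[:,0])]; L[:,:2]=(L[:,:2]-case[:2])@Rc.T
q=L[(L[:,2]>.09)&(L[:,2]<.3)&(abs(L[:,1])<.115)&(L[:,0]>.04)&(L[:,0]<.14)]
a=np.polyfit(q[:,2],q[:,0],1); print("lid x at z .0645",np.polyval(a,.0645),"slope",a[0],"angle",np.pi/2+np.arctan(a[0]),q.max(0))
```

```text
case [ 0.53954222  0.1814777  -0.11075854] 0.005720949688108621 2537
rim local [-0.08868667 -0.01856874  0.08796621] [-0.10923176 -0.01993243  0.10917402] 0.06422509311627148
cradle 296 [-0.04582042 -0.07877177  0.00526512] [-0.03269843 -0.01279675  0.02873385] [-0.04048418 -0.05001407  0.01575468]
cradle 264 [ 0.03430951 -0.08175911  0.00519084] [ 0.05396096 -0.01413399  0.02893575] [ 0.03951382 -0.0500773   0.01570023]
B 1708 [-0.01361908  0.04577635  0.07297985] [[ 8.90368812e-01 -4.63488828e-03 -4.55216317e-01]
 [ 4.14772521e-03  9.99989258e-01 -2.06897971e-03]
 [ 4.55221017e-01 -4.59571862e-05  8.90378472e-01]] [1.30892396 0.45168913 0.04664751] [-0.06000761  0.02696613  0.04506203] [0.04136921 0.06522689 0.09536926]
cap etc [-0.09602668  0.01000427  0.07201946] [-0.02000769  0.0664909   0.37433905]
lid x at z .0645 0.08758751311402545 slope -0.04272608250710883 angle 1.5280962149271555 [0.09117543 0.10674657 0.27056892]
```

```bash
cat >> h.py <<'E'
case=np.load("case.npy") if __import__("os").path.exists("case.npy") else None
def c2w(x):
    c,s=np.cos(case[2]),np.sin(case[2]); return np.array([case[0]+c*x[0]-s*x[1],case[1]+s*x[0]+c*x[1],x[2]])
def tcp_for(g,R,back=0.): return np.array(g)-R[:,0]*(.003+back)
E
python3 - <<'E'
from h import *
from rig import manip
s=manip.state()
R=down(np.pi/2+case[2]-.005,0.1); g=c2w([-.0205,.0458,.0555])
delta(s,tcp_for(g,R,.09),R)
delta(s,tcp_for(g,R),R)
E
```

```text
row [21.2  -7.77  7.53] [ 0.028 -0.002  0.1  ] rows>= 4.8
row [30.15 -6.88  7.55] [ 0.028 -0.002  0.1  ] rows>= 6.4
```

```bash
python3 -m inch '[[[21.2,-7.8,7.5,0.028,0,0.1],[21.2,-7.8,7.5,0.028,0,0.1],[21.2,-7.8,7.5,0.028,0,0.1],[21.2,-7.8,7.5,0.028,0,0.1],[21.2,-7.8,7.5,0.028,0,0.1],[21.2,-7.8,7.5,0.028,0,0.1],[21.2,-7.8,7.5,0.028,0,0.1]]]'
python3 - <<'E'
from h import *
from rig import manip,imaging
s=manip.state();print(s["joints"])
R=down(np.pi/2+case[2]-.005,0.1); g=c2w([-.0205,.0458,.0555])
delta(s,tcp_for(g,R),R)
p=imaging.capture("wrist")
cv2.imwrite("pics/w2.png",cv2.resize(p["frame"][:,:,::-1],(800,600),interpolation=cv2.INTER_CUBIC))
C=wrist_cloud(p,s); c,si=np.cos(case[2]),np.sin(case[2]); L=C.copy(); L[...,:2]=(C[...,:2]-case[:2])@np.array([[c,si],[-si,c]]).T
f=p["frame"].astype(int)
k=(f.min(-1)>150)&(L[...,1]>.015)&(L[...,1]<.08)&(L[...,2]>.043)&(L[...,2]<.12)&(abs(L[...,0])<.1)
q=L[k]; print(len(q),q.mean(0),q.min(0),q.max(0)); print(np.linalg.svd(q-q.mean(0),full_matrices=False)[2])
E
```

```text
time_s: 2.9
eef_pos: [0.534, 0.2275, 0.1478]
tcp_rot: [-0.444, 0.552, 0.495, 0.503]
wrist_force: [-0.1, 0.3, 1.0]
width: 0.06
[ 0.63123974  0.42414284  0.10276857 -0.06846628 -1.3261771  -2.29925544]
row [8.98 0.06 0.08] [-0.001 -0.003 -0.001] rows>= 1.8
8303 [-0.01603479  0.04605714  0.07406778] [-0.06189346  0.02614258  0.04306647] [0.04297704 0.06609139 0.09544644]
[[ 0.89109982 -0.00624575 -0.45376438]
 [ 0.00396045  0.99997424 -0.00598644]
 [ 0.45379008  0.0035374   0.8911016 ]]
```

View pics/w2.png

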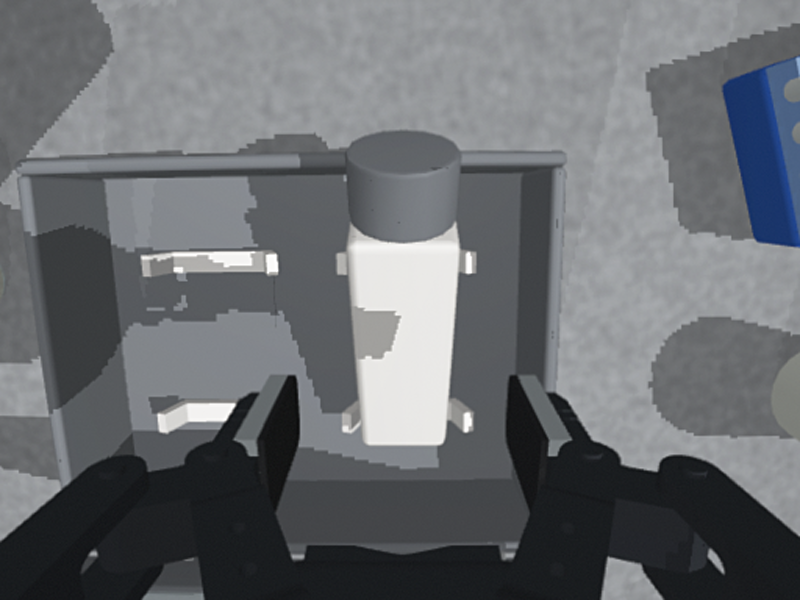

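The wrist view shows B (body 350–460, rows 240–445) centred between the open fingers, with free space on both sides. I'll descend and grip.

```bash
python3 -m inch '[[[3,0,0.05,0,0,0],[6,0.05,0.05,0,0,0],[9,0.05,0.05,0,0,0],[9,0.05,0.05,0,0,0]]]'
python3 -m inch '[[[0,0,0,0,0,0],[0,0,0,0,0,0],[0,0,0,0,0,0],[0,0,0,0,0,0],[0,0,0,0,0,0]]]' 0.3 50
```

```text
time_s: 3.35
eef_pos: [0.5227, 0.2284, 0.0574]
tcp_rot: [-0.442, 0.553, 0.496, 0.503]
wrist_force: [0.1, -0.3, -0.4]
width: 0.0597
time_s: 3.85
eef_pos: [0.5265, 0.23, 0.0617]
tcp_rot: [-0.444, 0.55, 0.495, 0.506]
wrist_force: [-0.1, -0.5, 7.8]
width: 0.0394
```

Run:
```python
from h import *
from rig import manip
s=manip.state();print(s["joints"],s["wrist_force"],s["width"])
# lift & level: bottle centre offset from grasp: +8 along axis, +3 normal
for gx,gz,pit in((-.0205,.0855,.1),(.0,.0855,-.15),(.002,.0855,-.375),(.002,.038,-.375),(.002,.035,-.375)):
    R=down(np.pi/2+case[2],pit); print(gx,gz,pit); delta(s,tcp_for(c2w([gx,.047,gz]),R),R)
```

```text
[ 0.64252174  0.48060826 -0.04118536 -0.07412516 -1.11848247 -2.29594935] [-0.13468876 -0.53955725  7.82947905] 0.039400885036916904
-0.0205 0.0855 0.1
row [-2.65  0.44  0.02] [-0.007  0.002  0.005] rows>= 0.5
0.0 0.0855 -0.15
row [-2.84 -1.53  0.04] [-0.007  0.001 -0.245] rows>= 1.6
0.002 0.0855 -0.375
row [-2.83 -1.66  0.04] [-0.007  0.    -0.47 ] rows>= 3.1
0.002 0.038 -0.375
row [ 1.9  -2.12  0.03] [-0.007  0.    -0.47 ] rows>= 3.1
0.002 0.035 -0.375
row [ 2.19 -2.15  0.03] [-0.007  0.    -0.47 ] rows>= 3.1
```

```bash
python3 -m inch '[[[-1,0,0,0,0,0],[-2,0.1,0,0,0,0],[-3,0.3,0,0,0,0],[-3,0.3,0,0,0,0],[-3,0.3,0,0,0,0]]]'
python3 - <<'E'
from h import *
from rig import manip,imaging
s=manip.state()
p=imaging.capture("wrist")
cv2.imwrite("pics/w3.png",cv2.resize(p["frame"][:,:,::-1],(640,480)))
p=imaging.capture("scene")
cv2.imwrite("pics/s3.png",cv2.resize(p["frame"][150:330,200:400,::-1],None,fx=4,fy=4)[:600,:800])
R=Ro.from_quat(s["tcp_rot"]).as_matrix(); g=s["eef_pos"]+.003*R[:,0]
c,si=np.cos(case[2]),np.sin(case[2]); print("g local",np.array([[c,si],[-si,c]])@(g[:2]-case[:2]),g[2])
E
```

```text
time_s: 4.35
eef_pos: [0.5247, 0.2295, 0.0892]
tcp_rot: [-0.443, 0.552, 0.495, 0.504]
wrist_force: [-0.0, -0.2, -2.1]
width: 0.0395
g local [-0.02040331  0.04604678] 0.08622239696403039
```

View pics/w3.png

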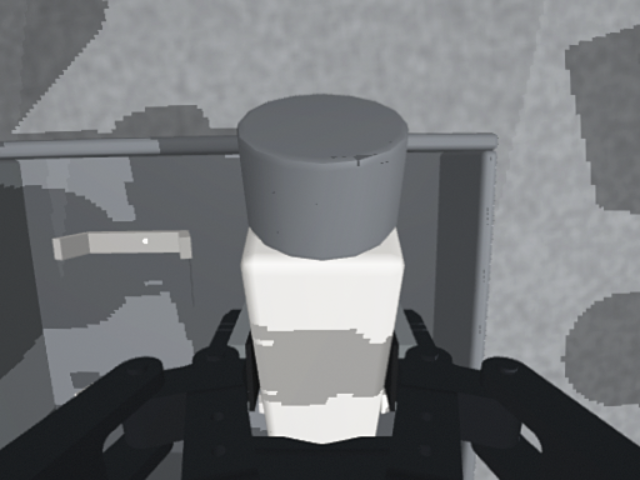

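View pics/s3.png

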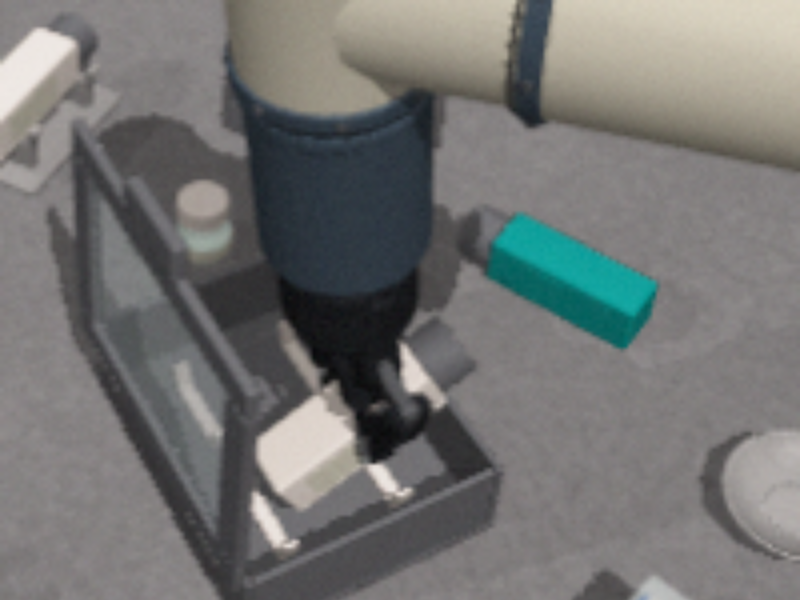

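Run:
```python
from h import *
from rig import manip
s=manip.state()
for gx,gz,pit in((.004,.106,-.375),):
    R=down(np.pi/2+case[2],pit); delta(s,tcp_for(c2w([gx,.047,gz]),R),R)
```

```text
row [-2.26 -2.11  0.14] [-0.007 -0.003 -0.476] rows>= 3.2
```

```bash
python3 -m inch '[[[-1.8,0,0,0,0,0],[-2.0,-0.5,0.1,0,0,-0.1],[-2.1,-1,0.1,0,0,-0.2],[-2.2,-1.5,0.1,0,0,-0.3],[-2.25,-1.8,0.15,-0.007,0,-0.4],[-2.25,-2.1,0.15,-0.007,0,-0.475],[-2.25,-2.1,0.15,-0.007,0,-0.475],[-2.25,-2.1,0.15,-0.007,0,-0.475]]]'
cat >> h.py <<'E'
def local(C):
    c,si=np.cos(case[2]),np.sin(case[2]); L=C.copy(); L[...,:2]=(C[...,:2]-case[:2])@np.array([[c,si],[-si,c]]).T; return L
E
cat > meas.py <<'E'
from h import *
from rig import manip,imaging
import sys
ylo,yhi,zlo,zhi,name=float(sys.argv[1]),float(sys.argv[2]),float(sys.argv[3]),float(sys.argv[4]),sys.argv[5]
s=manip.state(); p=imaging.capture("wrist")
cv2.imwrite(f"pics/{name}.png",cv2.resize(p["frame"][:,:,::-1],(640,480)))
L=local(wrist_cloud(p,s)); f=p["frame"].astype(int)
k=(f.min(-1)>140)&(L[...,1]>ylo)&(L[...,1]<yhi)&(L[...,2]>zlo)&(L[...,2]<zhi)&(abs(L[...,0])<.1)
q=L[k]; 
for _ in range(3):
    n=np.linalg.svd(q-q.mean(0),full_matrices=False)[2][2]; n*=np.sign(n[2]); d=(q-q.mean(0))@n; q=q[abs(d-np.median(d))<.003]
print("n pts",len(q),"mean",q.mean(0).round(4),"min",q.min(0).round(4),"max",q.max(0).round(4),"normal",n.round(3),"pitch(+nose x down)",np.arctan2(n[0],n[2]).round(3))
r=cv2.minAreaRect(q[:,:2].astype(np.float32)); print(r)
R=Ro.from_quat(s["tcp_rot"]).as_matrix(); g=s["eef_pos"]+.003*R[:,0]; print("g local",local(g[None])[0].round(4),"force",s["wrist_force"].round(1),s["time_s"])
E
python3 meas.py .01 .085 .09 .16 w4
```

```text
time_s: 5.25
eef_pos: [0.5475, 0.2277, 0.1089]
tcp_rot: [-0.562, 0.431, 0.365, 0.604]
wrist_force: [-0.4, 0.8, -0.9]
width: 0.0396
n pts 19599 mean [-0.0216  0.0481  0.1212] min [-0.0702  0.0234  0.1181] max [0.0432 0.0714 0.1235] normal [0.001 0.013 1.   ] pitch(+nose x down) 0.001
((-0.013519905507564545, 0.04741273075342178), (0.1132432222366333, 0.047813571989536285), 5.049656867980957)
g local [0.0038 0.0468 0.1061] force [-0.4  0.8 -0.9] 5.25
```

View pics/w4.png

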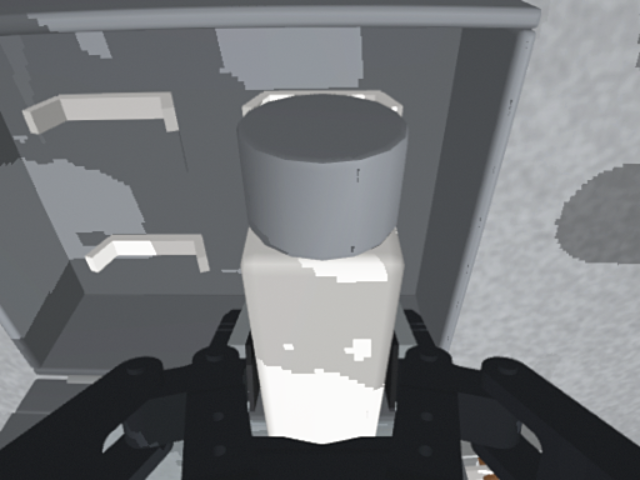

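```bash
cat > meas2.py <<'E'
from h import *
from rig import manip,imaging
import sys
ylo,yhi,zlo,zhi=map(float,sys.argv[1:5])
s=manip.state(); p=imaging.capture("wrist")
L=local(wrist_cloud(p,s)); f=p["frame"].astype(int)
k=(L[...,1]>ylo)&(L[...,1]<yhi)&(L[...,2]>zlo)&(L[...,2]<zhi)&(f.min(-1)>85)&(abs(L[...,0])<.1)
xs=[];ym=[]
for a in np.arange(-.09,.08,.01):
    q=k&(L[...,0]>a)&(L[...,0]<a+.01)
    if q.sum()<20: continue
    Q=L[q]; print(round(a+.005,3),q.sum(),np.percentile(Q[:,1],[1,99]).round(4),"mid",(np.percentile(Q[:,1],[1,99]).mean()).round(4),"z",np.median(Q[:,2]).round(4),"col",np.median(f[q],0))
E
python3 meas2.py .01 .085 .112 .13
```

```text
-0.075 37 [0.033  0.0613] mid 0.0471 z 0.1156 col [86. 89. 93.]
-0.065 5448 [0.0316 0.0651] mid 0.0483 z 0.1199 col [128. 133. 138.]
-0.055 3462 [0.0315 0.0654] mid 0.0485 z 0.1209 col [141. 145. 151.]
-0.045 3897 [0.0298 0.0669] mid 0.0483 z 0.1208 col [173. 172. 170.]
-0.035 3064 [0.0291 0.0677] mid 0.0484 z 0.1224 col [194. 192. 190.]
-0.025 2445 [0.0292 0.0674] mid 0.0483 z 0.1224 col [193. 192. 189.]
-0.015 2469 [0.0228 0.0737] mid 0.0483 z 0.1222 col [193. 192. 189.]
-0.005 1836 [0.0241 0.073 ] mid 0.0485 z 0.122 col [192. 192. 189.]
0.005 1526 [0.0285 0.0676] mid 0.0481 z 0.122 col [251. 250. 249.]
0.015 1296 [0.029 0.067] mid 0.048 z 0.1219 col [251. 250. 249.]
0.025 1077 [0.0289 0.0669] mid 0.0479 z 0.1218 col [251. 250. 249.]
0.035 956 [0.0289 0.0672] mid 0.048 z 0.1216 col [251. 250. 249.]
0.045 117 [0.0282 0.0676] mid 0.0479 z 0.1215 col [254. 254. 253.]
```

Run:
```python
from h import *
from rig import manip
s=manip.state(); R=Ro.from_quat(s["tcp_rot"]).as_matrix()
for dz in (-.06,-.068,-.070):
    delta(s,s["eef_pos"]+[-.001*0.11,-.001,dz],R)
```

```text
row [ 5.58  2.2  -0.1 ] [0. 0. 0.] rows>= 1.2
row [ 6.33  2.49 -0.09] [0. 0. 0.] rows>= 1.4
row [ 6.51  2.56 -0.09] [0. 0. 0.] rows>= 1.4
```

```bash
python3 -m inch '[[[1.86,0.73,-0.1,0,0,0],[3.72,1.47,-0.1,0,0,0],[5.0,1.95,-0.1,0,0,0],[5.58,2.2,-0.1,0,0,0],[6.0,2.36,-0.1,0,0,0],[6.33,2.49,-0.1,0,0,0],[6.33,2.49,-0.1,0,0,0]]]'
python3 meas2.py .01 .085 .042 .06
```

```text
time_s: 6.05
eef_pos: [0.5504, 0.2268, 0.0447]
tcp_rot: [-0.561, 0.432, 0.367, 0.604]
wrist_force: [0.3, 0.3, -1.8]
width: 0.0396
-0.085 5922 [0.0107 0.0841] mid 0.0474 z 0.0524 col [89. 91. 96.]
-0.065 6261 [0.0291 0.0645] mid 0.0468 z 0.0533 col [102. 105. 109.]
-0.055 3792 [0.0289 0.0649] mid 0.0469 z 0.0563 col [147. 151. 157.]
-0.045 3707 [0.0285 0.0652] mid 0.0469 z 0.0555 col [154. 159. 164.]
-0.035 3571 [0.0275 0.0662] mid 0.0468 z 0.0576 col [204. 202. 200.]
-0.025 2547 [0.0278 0.066 ] mid 0.0469 z 0.0577 col [203. 202. 199.]
-0.015 2299 [0.0222 0.0711] mid 0.0467 z 0.0575 col [202. 201. 198.]
-0.005 2280 [0.0209 0.0724] mid 0.0467 z 0.0571 col [202. 201. 198.]
0.005 1559 [0.0277 0.0661] mid 0.0469 z 0.0571 col [253. 252. 252.]
0.015 1351 [0.0279 0.066 ] mid 0.0469 z 0.0569 col [253. 253. 252.]
0.025 1116 [0.0276 0.0655] mid 0.0465 z 0.0568 col [253. 252. 252.]
0.035 1033 [0.0275 0.0655] mid 0.0465 z 0.0565 col [253. 252. 252.]
0.045 262 [0.0268 0.0662] mid 0.0465 z 0.0564 col [253. 253. 253.]
```

```bash
python3 -m inch '[[[0.1,0.04,0,0,0,0],[0.2,0.08,0,0,0,0],[0.2,0.08,0,0,0,0],[0.2,0.08,0,0,0,0]]]'; python3 meas2.py .01 .085 .042 .06 | sed -n '4,9p;13p'
```

```text
time_s: 6.5
eef_pos: [0.55, 0.2264, 0.0427]
tcp_rot: [-0.561, 0.432, 0.368, 0.603]
wrist_force: [0.2, -0.8, -2.0]
width: 0.0395
-0.045 3816 [0.028  0.0648] mid 0.0464 z 0.0536 col [154. 158. 164.]
-0.035 3406 [0.027  0.0658] mid 0.0464 z 0.0557 col [202. 200. 198.]
-0.025 2541 [0.0274 0.0655] mid 0.0464 z 0.0557 col [201. 200. 197.]
-0.015 2348 [0.0213 0.0711] mid 0.0462 z 0.0555 col [200. 200. 197.]
-0.005 2185 [0.0205 0.0719] mid 0.0462 z 0.0551 col [200. 199. 196.]
0.005 1549 [0.0272 0.0657] mid 0.0465 z 0.055 col [252. 252. 251.]
0.045 237 [0.0265 0.0657] mid 0.0461 z 0.0543 col [253. 253. 252.]
```

```bash
python3 -m inch '[[[0.15,0.06,0,0,0,0],[0.3,0.12,0,0,0,0],[0.3,0.12,0,0,0,0],[0.3,0.12,0,0,0,0]]]'; python3 meas2.py .01 .085 .042 .06 | sed -n '4,9p;13p'
```

```text
time_s: 6.95
eef_pos: [0.5509, 0.2265, 0.0408]
tcp_rot: [-0.56, 0.432, 0.369, 0.603]
wrist_force: [-0.4, -0.2, 3.3]
width: 0.0398
-0.045 3366 [0.0286 0.0644] mid 0.0465 z 0.0517 col [150. 155. 161.]
-0.035 3897 [0.0274 0.0659] mid 0.0467 z 0.0537 col [203. 201. 199.]
-0.025 2569 [0.0275 0.0657] mid 0.0466 z 0.0538 col [201. 200. 197.]
-0.015 2267 [0.0226 0.0699] mid 0.0462 z 0.0537 col [201. 200. 197.]
-0.005 2282 [0.0208 0.072 ] mid 0.0464 z 0.0533 col [201. 200. 197.]
0.005 1588 [0.0275 0.066 ] mid 0.0467 z 0.0532 col [252. 252. 251.]
0.045 313 [0.0267 0.0659] mid 0.0463 z 0.0525 col [253. 253. 252.]
```

```bash
python3 -m inch '[[[0.05,0.1,0,0,0,-0.01],[0.1,0.12,0,0,0,-0.015],[0.1,0.12,0,0,0,-0.015]]]'; python3 -m inch '[[[0,0,0,0,0,0],[0,0,0,0,0,0],[0,0,0,0,0,0],[0,0,0,0,0,0]]]' 0.62; python3 meas2.py .01 .085 .042 .06 | sed -n '2,13p'
```

```text
time_s: 7.3
eef_pos: [0.552, 0.2254, 0.0424]
tcp_rot: [-0.562, 0.431, 0.368, 0.603]
wrist_force: [0.1, 0.6, -1.9]
width: 0.0397
time_s: 7.7
eef_pos: [0.5523, 0.2257, 0.0429]
tcp_rot: [-0.562, 0.43, 0.368, 0.603]
wrist_force: [-1.2, -0.5, -0.2]
width: 0.0526
-0.065 4187 [0.0292 0.062 ] mid 0.0456 z 0.0491 col [121. 125. 129.]
-0.055 3651 [0.0288 0.0626] mid 0.0457 z 0.0508 col [146. 151. 157.]
-0.045 3001 [0.0287 0.0625] mid 0.0456 z 0.0505 col [148. 153. 158.]
-0.035 4024 [0.0266 0.0649] mid 0.0457 z 0.0521 col [202. 201. 198.]
-0.025 2641 [0.0266 0.0648] mid 0.0457 z 0.0526 col [202. 200. 198.]
-0.015 2232 [0.0263 0.0652] mid 0.0457 z 0.0526 col [202. 200. 198.]
-0.005 2589 [0.0134 0.0784] mid 0.0459 z 0.0526 col [201. 199. 197.]
0.005 1596 [0.0263 0.0643] mid 0.0453 z 0.0525 col [252. 252. 251.]
0.015 1420 [0.0264 0.0649] mid 0.0456 z 0.0525 col [252. 252. 252.]
0.025 1230 [0.0263 0.0644] mid 0.0454 z 0.0526 col [252. 252. 252.]
0.035 1026 [0.0264 0.0645] mid 0.0454 z 0.0525 col [252. 252. 251.]
0.045 827 [0.0262 0.0644] mid 0.0453 z 0.0525 col [252. 252. 251.]
```

```bash
python3 -m inch '[[[-3,0,0,0,0,0],[-7,0,0,0,0,0],[-12,0,0,0,0,0],[-15,0,0,0,0,0],[-15,0,0,0,0,0]]]'
python3 - <<'E'
from h import *
from rig import manip
s=manip.state();print(s["joints"])
y=.498; d=np.array([np.cos(y),np.sin(y)])
a=np.array([.5335,-.182]); pos=np.r_[a-0.03*d,.24]
delta(s,pos,down(y+np.pi/2))
E
```

```text
time_s: 8.25
eef_pos: [0.4994, 0.234, 0.1882]
tcp_rot: [-0.562, 0.427, 0.368, 0.606]
wrist_force: [-0.0, 0.9, -1.1]
width: 0.0527
[ 0.89797525  0.10285019 -0.46377486  0.42426675 -0.83725987 -2.83361239]
row [ -3.12  -6.84 -42.7 ] [-0.596 -0.108  0.365] rows>= 8.7
```

```bash
python3 -m inch '[[[-3.1,-6.8,-42.7,-0.6,-0.11,0.365],[-3.1,-6.8,-42.7,-0.6,-0.11,0.365],[-3.1,-6.8,-42.7,-0.6,-0.11,0.365],[-3.1,-6.8,-42.7,-0.6,-0.11,0.365],[-3.1,-6.8,-42.7,-0.6,-0.11,0.365],[-3.1,-6.8,-42.7,-0.6,-0.11,0.365],[-3.1,-6.8,-42.7,-0.6,-0.11,0.365],[-3.1,-6.8,-42.7,-0.6,-0.11,0.365],[-3.1,-6.8,-42.7,-0.6,-0.11,0.365],[-3.1,-6.8,-42.7,-0.6,-0.11,0.365],[-3.1,-6.8,-42.7,-0.6,-0.11,0.365]]]' 0.75
python3 - <<'E'
from h import *
from rig import manip,imaging
s=manip.state();print(s["joints"])
p=imaging.capture("wrist")
cv2.imwrite("pics/w5.png",cv2.resize(p["frame"][:,:,::-1],(640,480)))
C=wrist_cloud(p,s); f=p["frame"].astype(int)
near=(np.hypot(C[...,0]-.5335,C[...,1]+.182)<.1)
k=near&(C[...,2]>.068)&(C[...,2]<.085)&(f.min(-1)>60)
q=C[k]; print(len(q),q.mean(0),cv2.minAreaRect(q[:,:2].astype(np.float32)),np.percentile(q[:,2],[5,50,95]))
k&=(f.min(-1)>165); q=C[k]; print("body",len(q),cv2.minAreaRect(q[:,:2].astype(np.float32)),np.median(q[:,2]))
E
```

```text
time_s: 9.35
eef_pos: [0.5049, -0.2022, 0.2368]
tcp_rot: [-0.606, 0.365, 0.609, 0.358]
wrist_force: [0.4, 0.3, -1.1]
width: 0.0643
[-0.08850627  0.25157697  0.05900393  0.00728506 -1.38550113 -0.98675338]
6097 [ 0.53267204 -0.18115994  0.07403271] ((0.5342105031013489, -0.17990371584892273), (0.139146625995636, 0.04069984331727028), 27.76323699951172) [0.0707041  0.07436643 0.07564769]
body 4849 ((0.5460211038589478, -0.1734617054462433), (0.11225012689828873, 0.038817040622234344), 27.734146118164062) 0.07454888867964826
```

View pics/w5.png

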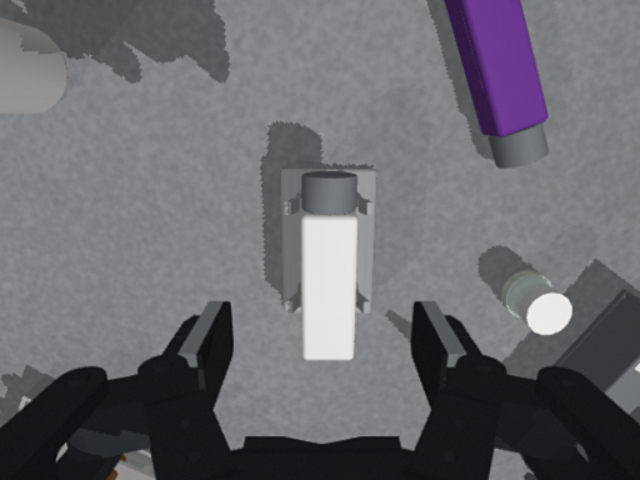

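The wrist view shows white A with its grey cap on the stand, at (330,265) and central between the open fingers. The purple look-alike (510,80) and the jar (545,310) are off to the side.

Run:
```python
from h import *
from rig import manip
s=manip.state()
y=.4844; R=down(y+np.pi/2); g=np.array([.5342+.006*np.cos(y),-.180+.006*np.sin(y),.059])
delta(s,tcp_for(g,R,.05),R); delta(s,tcp_for(g,R,0),R)
```

```text
row [12.44 -4.41  0.67] [ 0.012 -0.002 -0.01 ] rows>= 2.6
row [17.44 -4.46  0.68] [ 0.012 -0.002 -0.01 ] rows>= 3.6
```

```bash
python3 -m inch '[[[4,-1.5,0.7,0.012,0,-0.01],[8,-3,0.7,0.012,0,-0.01],[12.4,-4.4,0.7,0.012,0,-0.01],[12.4,-4.4,0.7,0.012,0,-0.01],[15,-4.45,0.7,0.012,0,-0.01],[17.4,-4.45,0.7,0.012,0,-0.01],[17.4,-4.45,0.7,0.012,0,-0.01]]]'; python3 -m inch '[[[0,0,0,0,0,0],[0,0,0,0,0,0],[0,0,0,0,0,0],[0,0,0,0,0,0],[0,0,0,0,0,0]]]' 0.3 50;  python3 -m inch '[[[-2,0,0,0,0,0],[-5,0,0,0,0,0],[-8,0,0,0,0,0],[-8,0,0,0,0,0]]]'
python3 - <<'E'
from h import *
from rig import manip
s=manip.state();print(s["joints"])
R=down(np.pi/2+case[2]); delta(s,tcp_for(c2w([0.004,-.047,.16]),R),R)
R=down(-np.pi/2+case[2]); delta(s,tcp_for(c2w([-0.008,-.047,.16]),R),R)
E
```

```text
time_s: 10.1
eef_pos: [0.5379, -0.1717, 0.0609]
tcp_rot: [-0.605, 0.365, 0.607, 0.364]
wrist_force: [-0.2, 0.4, 0.5]
width: 0.0638
time_s: 10.6
eef_pos: [0.542, -0.173, 0.0656]
tcp_rot: [0.609, -0.364, -0.603, -0.364]
wrist_force: [0.9, -4.9, 7.5]
width: 0.0394
time_s: 11.0
eef_pos: [0.5418, -0.1718, 0.1475]
tcp_rot: [0.609, -0.363, -0.603, -0.365]
wrist_force: [0.3, 0.1, -2.2]
width: 0.0393
[-0.03116534  0.33806664 -0.05094738  0.00135348 -1.17209425 -1.05105333]
row [ -1.6  -14.08  27.18] [ 0.6   -0.003  0.009] rows>= 6.1
row [ -1.61 -13.09  27.86] [-2.542 -0.012 -0.004] rows>= 16.9
```

```bash
python3 -m inch '[[[-1.6,-14,27.2,0.6,0,0.01],[-1.6,-14,27.2,0.6,0,0.01],[-1.6,-14,27.2,0.6,0,0.01],[-1.6,-14,27.2,0.6,0,0.01],[-1.6,-14,27.2,0.6,0,0.01],[-1.6,-14,27.2,0.6,0,0.01],[-1.6,-14,27.2,0.6,0,0.01],[-1.6,-14,27.2,0.6,0,0.01],[-1.6,-14,27.2,0.6,0,0.01]]]'
sed -i 's/-\.09,\.08,\.01/-.1,.09,.01/' meas2.py; python3 meas2.py -.09 0 .15 .2
python3 - <<'E'
from h import *
from rig import manip,imaging
s=manip.state(); R=Ro.from_quat(s["tcp_rot"]).as_matrix(); g=s["eef_pos"]+.003*R[:,0]; print(local(g[None]),R.round(3))
p=imaging.capture("wrist")
cv2.imwrite("pics/w6.png",cv2.resize(p["frame"][:,:,::-1],(640,480)))
E
```

```text
time_s: 11.9
eef_pos: [0.5346, 0.1348, 0.1577]
tcp_rot: [-0.47, 0.53, 0.473, 0.523]
wrist_force: [-0.8, 0.1, -3.3]
width: 0.0391
-0.075 2459 [-0.0593 -0.0285] mid -0.0439 z 0.166 col [118. 122. 127.]
-0.065 2857 [-0.06   -0.0283] mid -0.0441 z 0.1659 col [118. 122. 127.]
-0.055 2990 [-0.0643 -0.0282] mid -0.0463 z 0.1657 col [124. 128. 132.]
-0.045 3300 [-0.0658 -0.0272] mid -0.0465 z 0.1672 col [234. 233. 231.]
-0.035 3035 [-0.0658 -0.0271] mid -0.0465 z 0.1671 col [241. 240. 238.]
-0.025 2808 [-0.0658 -0.0271] mid -0.0464 z 0.167 col [240. 239. 238.]
-0.015 3420 [-0.0721 -0.0207] mid -0.0464 z 0.1668 col [167. 166. 164.]
-0.005 2454 [-0.0685 -0.0246] mid -0.0465 z 0.1667 col [161. 160. 158.]
0.005 2242 [-0.0655 -0.0272] mid -0.0464 z 0.1665 col [161. 160. 158.]
0.015 2088 [-0.0661 -0.0269] mid -0.0465 z 0.1665 col [232. 231. 229.]
0.025 1686 [-0.0659 -0.0271] mid -0.0465 z 0.1662 col [232. 231. 229.]
[[ 0.0004863  -0.04778105  0.15478147]] [[-0.01  -0.994  0.111]
 [-0.003  0.111  0.994]
 [-1.     0.01  -0.004]]
```

View pics/w6.png

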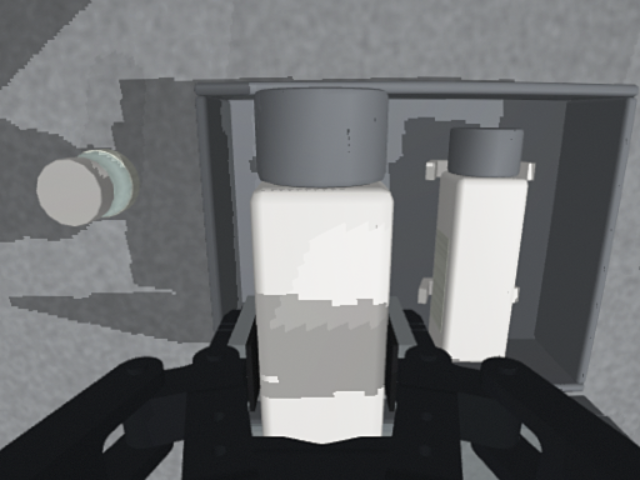

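The wrist view shows A held over the free right place, aligned with the case, and B (485,250) seated in its cradles. I'll lower A.

```bash
python3 -m inch '[[[2,-0.3,0,0,0,-0.01],[5,-0.6,0,0,0,-0.01],[8,-0.6,0,0,0,-0.01],[9.5,-0.6,0,0,0,-0.01],[10.2,-0.6,0,0,0,-0.01],[10.7,-0.6,0,0,0,-0.01],[10.7,-0.6,0,0,0,-0.01],[10.7,-0.6,0,0,0,-0.01]]]'
python3 meas2.py -.09 0 .045 .07
```

```text
time_s: 12.8
eef_pos: [0.5413, 0.1333, 0.0524]
tcp_rot: [-0.473, 0.527, 0.47, 0.527]
wrist_force: [0.3, -0.7, -2.7]
width: 0.0391
-0.085 5816 [-0.0892 -0.0011] mid -0.0452 z 0.0644 col [119. 123. 128.]
-0.075 497 [-0.0602 -0.0295] mid -0.0449 z 0.0594 col [118. 122. 126.]
-0.065 2971 [-0.0608 -0.0292] mid -0.045 z 0.0597 col [122. 126. 131.]
-0.055 2876 [-0.0616 -0.0289] mid -0.0452 z 0.0597 col [121. 125. 130.]
-0.045 3241 [-0.0658 -0.0285] mid -0.0472 z 0.0604 col [210. 208. 205.]
-0.035 3192 [-0.0665 -0.0278] mid -0.0472 z 0.0613 col [238. 237. 236.]
-0.025 2964 [-0.0665 -0.0277] mid -0.0471 z 0.0613 col [238. 237. 235.]
-0.015 2750 [-0.0665 -0.0278] mid -0.0471 z 0.0614 col [231.5 231.  228. ]
-0.005 3349 [-0.0728 -0.0215] mid -0.0472 z 0.0613 col [166. 166. 163.]
0.005 2329 [-0.0662 -0.0282] mid -0.0472 z 0.0613 col [166. 166. 163.]
0.015 2182 [-0.0662 -0.0278] mid -0.047 z 0.0614 col [166. 165. 163.]
0.025 2016 [-0.0666 -0.0279] mid -0.0472 z 0.0613 col [237. 236. 234.]
0.035 1064 [-0.0668 -0.0277] mid -0.0472 z 0.0613 col [236. 235. 234.]
```

```bash
python3 -m inch '[[[0.3,0,0,0,0,0],[0.5,0,0,0,0,0],[0.7,0,0,0,0,0],[0.7,0,0,0,0,0],[0.7,0,0,0,0,0]]]'
python3 meas2.py -.09 0 .045 .07 |sed -n '5,7p;11,13p'
```

```text
time_s: 13.35
eef_pos: [0.5407, 0.1332, 0.0444]
tcp_rot: [-0.473, 0.527, 0.47, 0.527]
wrist_force: [0.1, -0.2, -2.6]
width: 0.0393
-0.045 3172 [-0.0659 -0.0286] mid -0.0473 z 0.0526 col [223. 222. 220.]
-0.035 3175 [-0.0667 -0.0279] mid -0.0473 z 0.0534 col [239. 238. 236.]
-0.025 2950 [-0.0666 -0.0279] mid -0.0473 z 0.0534 col [239. 238. 236.]
0.015 2176 [-0.0665 -0.0279] mid -0.0472 z 0.0533 col [167. 166. 164.]
0.025 1996 [-0.0667 -0.0281] mid -0.0474 z 0.0533 col [237. 236. 234.]
0.035 956 [-0.0669 -0.0277] mid -0.0473 z 0.0532 col [237. 236. 234.]
```

```bash
python3 -m inch '[[[0.1,0,0,0,0,0],[0.15,0,0,0,0,0],[0.15,0,0,0,0,0]]]'; python3 -m inch '[[[0,0,0,0,0,0],[0,0,0,0,0,0],[0,0,0,0,0,0],[0,0,0,0,0,0]]]' 0.62
python3 meas2.py -.09 0 .045 .07 |sed -n '3,13p'
```

```text
time_s: 13.7
eef_pos: [0.5409, 0.1333, 0.0437]
tcp_rot: [-0.473, 0.527, 0.47, 0.527]
wrist_force: [-3.0, -0.2, 4.7]
width: 0.0395
time_s: 14.1
eef_pos: [0.5408, 0.1332, 0.0429]
tcp_rot: [-0.473, 0.527, 0.47, 0.527]
wrist_force: [0.9, -0.1, -0.0]
width: 0.0531
-0.065 2772 [-0.061  -0.0324] mid -0.0467 z 0.0511 col [124. 128. 133.]
-0.055 2668 [-0.0617 -0.0323] mid -0.047 z 0.051 col [123. 127. 132.]
-0.045 3190 [-0.0659 -0.0285] mid -0.0472 z 0.0517 col [223.  221.5 220. ]
-0.035 3213 [-0.0666 -0.0279] mid -0.0473 z 0.0526 col [239. 238. 236.]
-0.025 2983 [-0.0666 -0.0279] mid -0.0472 z 0.0526 col [239. 238. 236.]
-0.015 2765 [-0.0665 -0.0279] mid -0.0472 z 0.0526 col [169. 168. 166.]
-0.005 3332 [-0.0796 -0.0148] mid -0.0472 z 0.0527 col [167. 167. 164.]
0.005 2358 [-0.0665 -0.028 ] mid -0.0473 z 0.0525 col [167. 166. 164.]
0.015 2204 [-0.0666 -0.0278] mid -0.0472 z 0.0525 col [167. 166. 164.]
0.025 2027 [-0.0666 -0.028 ] mid -0.0473 z 0.0525 col [237. 236. 234.]
0.035 836 [-0.0668 -0.0279] mid -0.0473 z 0.0525 col [237. 236. 234.]
```

```bash
python3 -m inch '[[[-3,0,0,0,0,0],[-7,0,0,0,0,0],[-12,0.5,0,0,0,0],[-17,1,0,0,0,0],[-22,2,0,0,0,0],[-27,4,0,0,0,0],[-30,6,0,0,0,0],[-30,6,0,0,0,0]]]'
python3 - <<'E'
from h import *
from rig import manip,imaging
s=manip.state();print(s["joints"])
p=imaging.capture("wrist")
cv2.imwrite("pics/w7.png",cv2.resize(p["frame"][:,:,::-1],(640,480)))
L=local(wrist_cloud(p,s)); f=p["frame"].astype(int)
for nm,yy in(("A",-.047),("B",.047)):
    k=(abs(L[...,1]-yy)<.03)&(abs(L[...,0])<.08)&(L[...,2]>.046)&(L[...,2]<.06); q=L[k]
    k2=k&(f.min(-1)>160); q2=L[k2]
    print(nm,cv2.minAreaRect(q[:,:2].astype(np.float32)),"body",cv2.minAreaRect(q2[:,:2].astype(np.float32)),np.median(q2[:,2]))
# lid
q=L.reshape(-1,3); q=q[np.isfinite(q[:,0])]; print(s["eef_pos"])
T=imaging.capture("top"); q=local(cloud(T).reshape(-1,3)); q=q[np.isfinite(q[:,0])]
q=q[(q[:,2]>.09)&(q[:,2]<.3)&(abs(q[:,1])<.115)&(q[:,0]>.06)&(q[:,0]<.11)]
a=np.polyfit(q[:,2],q[:,0],1); print("lid",np.polyval(a,.0645),np.pi/2+np.arctan(a[0]),len(q),np.percentile(q[q[:,2]>.25],[1,50,99],axis=0))
cv2.imwrite("pics/t7.png",cv2.resize(T["frame"][80:280,120:370,::-1],None,fx=3,fy=3))
E
```

```text
time_s: 14.95
eef_pos: [0.4807, 0.1413, 0.3496]
tcp_rot: [-0.474, 0.523, 0.469, 0.531]
wrist_force: [0.1, 0.6, -0.2]
width: 0.0528
[ 0.60372595  0.13885316  0.2008155   0.00636756 -1.62120666 -2.28454346]
A ((-0.003131262958049774, -0.04723506048321724), (0.13948410749435425, 0.04024292156100273), 0.44090044498443604) body ((0.009368449449539185, -0.04695644974708557), (0.1110423356294632, 0.03966950625181198), 0.6339620351791382) 0.05252651148844563
B ((0.0029096752405166626, 0.04516610503196716), (0.039977580308914185, 0.1389748603105545), 89.58086395263672) body ((0.016363434493541718, 0.045556195080280304), (0.039000578224658966, 0.11207375675439835), 89.58086395263672) 0.052477987445601525
[0.48070955 0.14132897 0.3496179 ]Traceback (most recent call last):
  File "<stdin>", line 15, in <module>
    return _quantile_unchecked(
        a, q, axis, out, overwrite_input, method, keepdims, weights)
    return _ureduce(a,
                    func=_quantile_ureduce_func,
    ...<5 lines>...
                    overwrite_input=overwrite_input,
                    method=method)
    r = func(a, **kwargs)
    result = _quantile(arr,
                       quantiles=q,
    ...<2 lines>...
                       out=out,
                       weights=wgt)
    slices_having_nans = np.isnan(arr[-1, ...])
                                  ~~~^^^^^^^^^
IndexError: index -1 is out of bounds for axis 0 with size 0
```

View pics/w7.png

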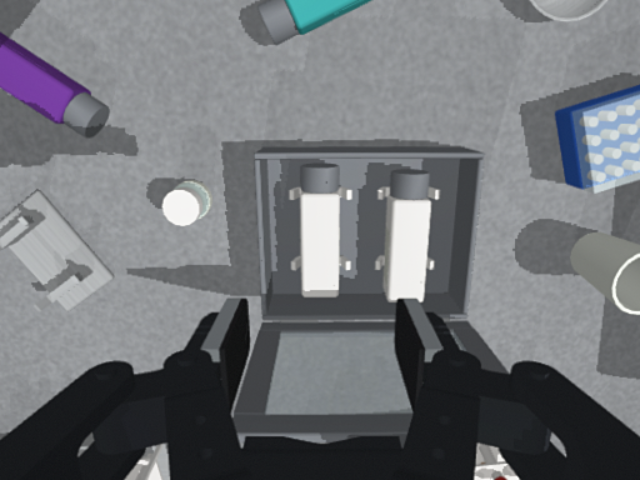

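Both bottles are seated: A at x≈−3, y≈−47 mm and B at x≈+3, y≈+45 mm, tops at 52.5 mm. The picture shows nothing above the rim. The top camera's lid measurement failed because the arm hides it, so I'll use the earlier 1.53 rad. I'll go over and behind the lid with shut fingers.

Run:
```python
from h import *
from rig import manip
s=manip.state()
R=down(np.pi/2+case[2])
delta(s,c2w([.124,0,.345]),R); delta(s,c2w([.124,0,.245]),R)
```

```text
row [ -0.05 -17.84   4.64] [ 0.    -0.002  0.004] rows>= 3.7
row [  9.95 -17.8    4.66] [ 0.    -0.002  0.004] rows>= 4.2
```

```bash
python3 -m inch '[[[0,-4,1,0,0,0],[0,-8.5,2.3,0,0,0],[0,-13,3.5,0,0,0],[0,-17.8,4.6,0,0,0],[0,-17.8,4.6,0,0,0],[0,-17.8,4.6,0,0,0],[0,-17.8,4.6,0,0,0]]]' 0 40
python3 - <<'E'
from h import *
from rig import manip,imaging
s=manip.state(); print(local(s["eef_pos"][None]),s["joints"],s["width"])
p=imaging.capture("wrist")
cv2.imwrite("pics/w8.png",cv2.resize(p["frame"][:,:,::-1],(640,480)))
L=local(wrist_cloud(p,s)).reshape(-1,3); q=L[(L[:,2]>.2)&(L[:,2]<.28)&(abs(L[:,1])<.11)&(abs(L[:,0]-.08)<.05)]
print(len(q), q.min(0),q.max(0)) if len(q) else 0
p=imaging.capture("scene")
cv2.imwrite("pics/s8.png",cv2.resize(p["frame"][130:330,180:400,::-1],None,fx=3,fy=3))
E
```

```text
time_s: 15.75
eef_pos: [0.6623, 0.1665, 0.3426]
tcp_rot: [-0.473, 0.528, 0.47, 0.526]
wrist_force: [0.1, -0.2, 0.2]
width: -0.0004
[[ 0.12367857 -0.0012877   0.34260607]] [ 0.47682361  0.55703939  0.78808185  0.0049178  -1.80296694 -2.15812298] -0.00042303398061956603
5356 [ 0.07671873 -0.10866872  0.20049257] [0.08713815 0.10999692 0.2680371 ]
```

View pics/w8.png

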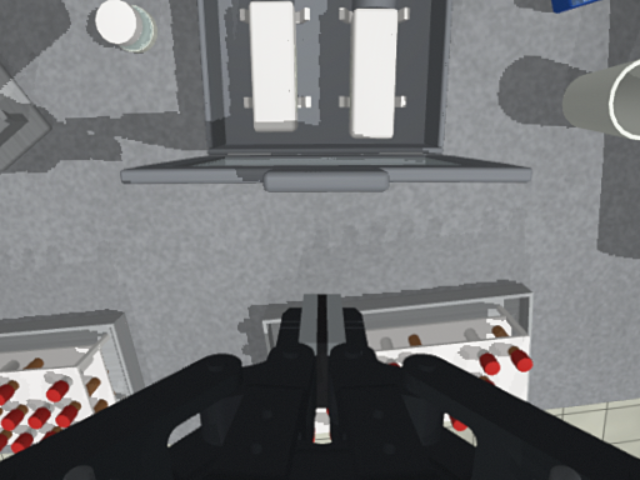

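View pics/s8.png

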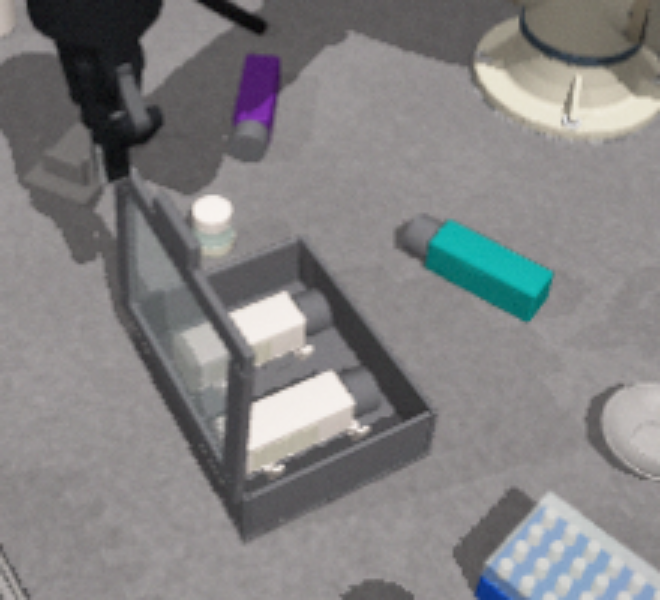

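Run:
```python
from h import *
from rig import manip
s=manip.state(); R=Ro.from_quat(s["tcp_rot"]).as_matrix()
for th in [1.528,1.4,1.28,1.16,1.04,.92,.8,.68,.56,.45,.35,.27,.19,.12,.06,.02,0]:
    r=.16
    x=.088-r*np.cos(th)+.008*np.sin(th); z=.0645+r*np.sin(th)+.008*np.cos(th)
    d=R.T@(c2w([x+.011,0,z+.022])-s["eef_pos"])*100
    print(th,d.round(1))
```

```text
1.528 [9.8 2.3 0.2]
1.4 [9.9 4.4 0.2]
1.28 [10.3  6.3  0.2]
1.16 [10.8  8.1  0.2]
1.04 [11.6  9.9  0.2]
0.92 [12.6 11.5  0.2]
0.8 [13.8 13.   0.2]
0.68 [15.1 14.4  0.2]
0.56 [16.6 15.6  0.2]
0.45 [18.1 16.5  0.2]
0.35 [19.5 17.2  0.2]
0.27 [20.7 17.7  0.2]
0.19 [22.  18.1  0.2]
0.12 [23.1 18.3  0.2]
0.06 [24.  18.4  0.2]
0.02 [24.6 18.5  0.2]
0 [25.  18.5  0.2]
```

```bash
python3 -m inch '[[[4,0,0.2,0,0,0],[8,0,0.2,0,0,0],[9.7,0,0.2,0,0,0],[9.7,0.8,0.2,0,0,0],[9.7,1.7,0.2,0,0,0],[9.8,2.4,0.2,0,0,0],[9.8,3.4,0.2,0,0,0],[9.9,4.4,0.2,0,0,0],[10.1,5.3,0.2,0,0,0],[10.3,6.3,0.2,0,0,0]]]'
python3 - <<'E'
from h import *
from rig import manip,imaging
s=manip.state(); print(local(s["eef_pos"][None]),s["wrist_force"])
p=imaging.capture("scene")
cv2.imwrite("pics/s9.png",cv2.resize(p["frame"][130:330,180:400,::-1],None,fx=3,fy=3))
E
```

```text
time_s: 16.85
eef_pos: [0.6008, 0.1755, 0.2434]
tcp_rot: [-0.474, 0.525, 0.469, 0.529]
wrist_force: [2.0, -0.7, 1.6]
width: 0.0002
[[0.06157302 0.00084982 0.24342276]] [ 1.99924981 -0.73131733  1.64067779]
```

View pics/s9.png

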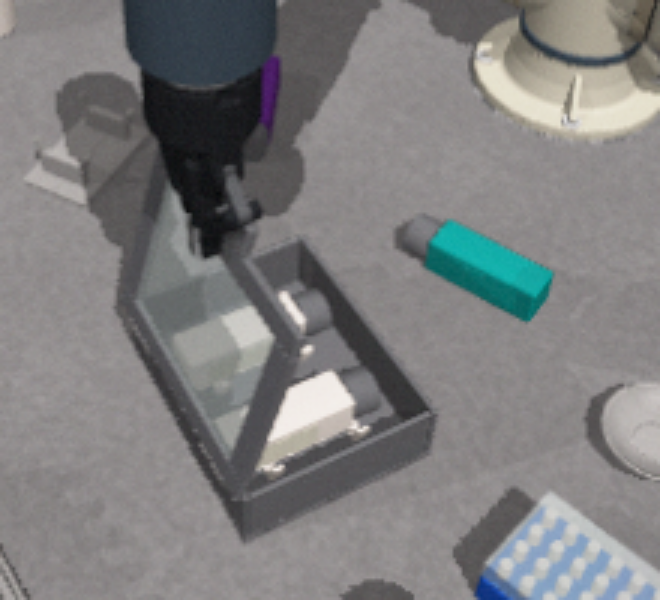

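The scene picture shows the lid leaning forward with the fingertips on its outer face. It follows at about 2 N, so I'll continue along the arc.

```bash
python3 -m inch '[[[0.2,0.9,0,0,0,0],[0.5,1.8,0,0,0,0],[0.9,2.7,0,0,0,0],[1.3,3.6,0,0,0,0],[1.8,4.4,0,0,0,0],[2.3,5.2,0,0,0,0],[2.9,6,0,0,0,0],[3.5,6.7,0,0,0,0],[4.1,7.4,0,0,0,0],[4.8,8.1,0,0,0,0],[5.5,8.7,0,0,0,0],[6.3,9.3,0,0,0,0]]]'
python3 - <<'E'
from h import *
from rig import manip,imaging
s=manip.state(); print(local(s["eef_pos"][None]),s["wrist_force"])
p=imaging.capture("scene")
cv2.imwrite("pics/s10.png",cv2.resize(p["frame"][130:330,180:400,::-1],None,fx=3,fy=3))
R=Ro.from_quat(s["tcp_rot"]).as_matrix()
for th in [.56,.45,.35,.27,.19,.12,.06,.02,0,-.02]:
    r=.16
    x=.088-r*np.cos(th)+.008*np.sin(th); z=.0645+r*np.sin(th)+.008*np.cos(th)
    d=R.T@(c2w([x+.011,0,z+.022])-s["eef_pos"])*100
    print(th,d.round(1))
E
```

```text
time_s: 18.1
eef_pos: [0.5075, 0.1857, 0.1761]
tcp_rot: [-0.473, 0.527, 0.47, 0.527]
wrist_force: [-0.1, 0.1, 2.5]
width: -0.0003
[[-0.03232314  0.0007026   0.17612195]] [-0.05877964  0.09171446  2.48683836]
0.56 [-0.2 -0.  -0.1]
0.45 [ 1.3  0.9 -0.1]
0.35 [ 2.7  1.6 -0.1]
0.27 [ 3.9  2.1 -0.1]
0.19 [ 5.1  2.4 -0.1]
0.12 [ 6.2  2.7 -0.1]
0.06 [ 7.2  2.8 -0. ]
0.02 [ 7.8  2.9 -0. ]
0 [ 8.2  2.9 -0. ]
-0.02 [ 8.5  2.9 -0. ]
```

View pics/s10.png

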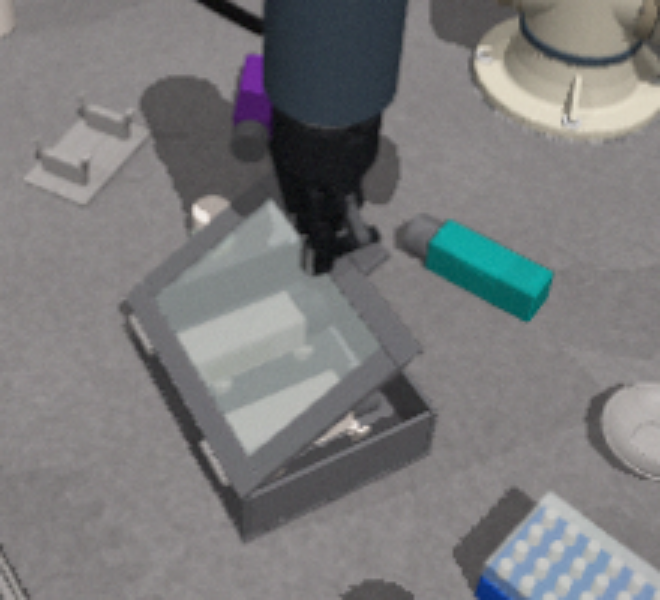

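The lid is at about 0.55 rad. Both bottles can be seen lying below it, with nothing in its way. I'll carry on down.

```bash
python3 -m inch '[[[0.7,0.5,0,0,0,0],[1.4,0.9,0,0,0,0],[2.1,1.3,0,0,0,0],[2.8,1.6,0,0,0,0],[3.4,1.9,0,0,0,0],[4.0,2.1,0,0,0,0],[4.6,2.3,0,0,0,0],[5.2,2.4,0,0,0,0],[5.8,2.6,0,0,0,0],[6.3,2.7,0,0,0,0],[6.8,2.8,0,0,0,0],[7.2,2.8,0,0,0,0]]]'
python3 -m inch '[[[0.2,0,0,0,0,0],[0.4,0,0,0,0,0],[0.6,0,0,0,0,0],[0.6,0,0,0,0,0]]]'
```

```text
time_s: 19.35
eef_pos: [0.4801, 0.1885, 0.1041]
tcp_rot: [-0.473, 0.528, 0.47, 0.527]
wrist_force: [-1.3, 0.0, 1.3]
width: -0.0002
time_s: 19.75
eef_pos: [0.4803, 0.1884, 0.0983]
tcp_rot: [-0.473, 0.528, 0.47, 0.527]
wrist_force: [0.6, -0.1, -0.2]
width: 0.0004
```

```bash
python3 -m inch '[[[0.2,0,0,0,0,0],[0.3,0,0,0,0,0],[0.4,0,0,0,0,0],[0.4,0,0,0,0,0]]]'
python3 -m inch '[[[0.1,0,0,0,0,0],[0.2,0,0,0,0,0],[0.3,0,0,0,0,0],[0.3,0,0,0,0,0]]]'
```

```text
time_s: 20.15
eef_pos: [0.4804, 0.1885, 0.0946]
tcp_rot: [-0.473, 0.527, 0.47, 0.527]
wrist_force: [-0.3, 0.7, 0.7]
width: -0.0002
time_s: 20.55
eef_pos: [0.4804, 0.1885, 0.0944]
tcp_rot: [-0.473, 0.527, 0.47, 0.527]
wrist_force: [-10.3, -0.6, 21.4]
width: -0.0001
```

The tip stopped at z = 72.4 mm with 21 N, which matches a closed lid (72.5 mm). I'll lift straight up and verify.

```bash
python3 -m inch '[[[-1,0,0,0,0,0],[-4,0,0,0,0,0],[-9,0,0,0,0,0],[-14,2,0,0,0,0],[-19,4,0,0,0,0],[-24,6,0,0,0,0],[-26,6,0,0,0,0],[-26,6,0,0,0,0]]]'
python3 - <<'E'
from h import *
from rig import manip,imaging
s=manip.state(); print(s["wrist_force"])
p=imaging.capture("wrist"); cv2.imwrite("pics/w11.png",cv2.resize(p["frame"][:,:,::-1],(640,480)))
L=local(wrist_cloud(p,s)).reshape(-1,3); f=p["frame"].reshape(-1,3)
k=(abs(L[:,1])<.109)&(abs(L[:,0])<.12)&(L[:,2]>.05)&(L[:,2]<.12)
q=L[k]; fr=q[(abs(q[:,1])>.095)|(q[:,0]<-.07)]; fr=fr[abs(fr[:,0])<.085]
a=np.polyfit(fr[:,0],fr[:,2],1); print("lid slope",a,"ang",-np.arctan(a[0]),len(fr)); 
for x in(-.08,0,.06): print(x,np.median(fr[abs(fr[:,0]-x)<.01,2]))
p=imaging.capture("scene"); cv2.imwrite("pics/s11.png",cv2.resize(p["frame"][:,:,::-1],(800,600)))
E
```

```text
time_s: 21.35
eef_pos: [0.4211, 0.1967, 0.3568]
tcp_rot: [-0.474, 0.524, 0.47, 0.53]
wrist_force: [-0.1, 0.8, -0.3]
width: -0.0003
[-0.10269682  0.83174615 -0.27475473]
lid slope [-0.00050385  0.07312798] ang 0.0005038469618963457 3955
-0.08 0.07315425221180927
0 0.07332090293549293
0.06 0.07288474453193076
```

View pics/w11.png

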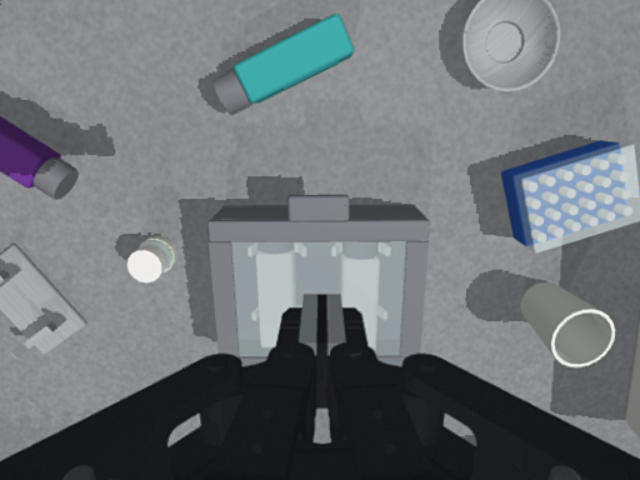

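View pics/s11.png

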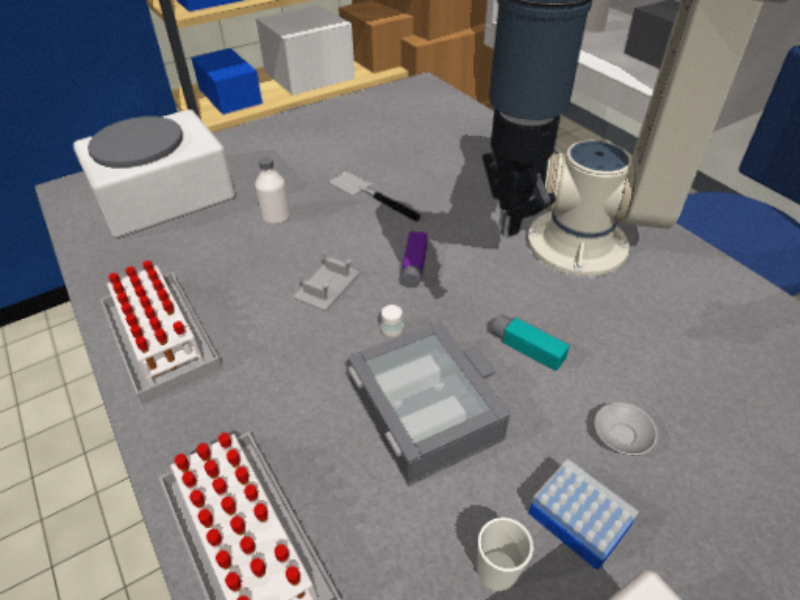

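The lid is closed (slope 0.0005 rad), and both bottles show side by side through the clear plate. The bystanders and look-alikes stand where they did, and the arm is clear.

```bash
python3 -c "
from rig import order
print(order.close_job())"
```

```text
the job is handed in; nothing more can be done
None
```

The case is ready and the job was handed in at about 21 s of the 72 s allowed. The hand-in reports no verdict.

- **What I did:** I gripped leaning bottle B, levelled it and lowered it into the left cradles. Then I moved bottle A from the stand into the free right cradles. Last, I pushed the lid down along its arc with shut fingers and lifted clear.
- **Bottles, just before closing:** A was at x ≈ −3, y ≈ −47 mm and B at x ≈ +3, y ≈ +45 mm in the case frame. Both tops were about 52.5 mm above the underside, so both centres were near 32 mm, and both lay within 0.02 rad of the case's x axis.
- **Lid:** Its slope measured about 0.0005 rad. The pushing force briefly reached about 21 N at the end stop.
- **Surroundings:** By eye, the bystanders and both look-alikes stand where they were.
- **Failed check:** Measuring the lid angle again from the top camera before closing failed because the arm blocked the view. I used the earlier value of 1.53 rad, and a wrist view then showed the lid's top edge where that angle puts it.

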